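# Check a belt tensioner: straightedge on, arm held back past its click

## Robot

A 7-joint arm with a two-finger parallel gripper is mounted at the origin on the work surface. World frame = base frame: x ahead of the robot, y to its left, z up, the work surface at z = 0. Lengths are in m, angles in rad, forces in N, time in s.
With the tool pointing down it reaches from about 0.425 to 0.925 m from the base axis. Payload 6.8 kg.
Tool frame: the origin (TCP) lies where the fingers leave the gripper's body, on its centre line; the fingertips stand 73 mm ahead of it and the grasp point (between the pads) lies 54 mm ahead of it; z points along the fingers, y is the direction in which the jaws open and shut (so a half turn about z gives the same grasp; the last joint's range is limited). The gripper opens to 85 mm and grips with 20 to 120 N. Pads are 22 mm wide; open, the fingers measure 114 mm over their backs; the gripper's body (76 mm by 85 mm) begins 54 mm behind the grasp point. The pads swing forward as they close: fully open they stand 13 mm farther back than shut.
Start: joints at [-1.374, 0.477, 0.022, 1.555, -0.011, 1.109, -0.083], TCP at [0.203, 0.644, 0.304] pointing down, gripper open.
Joint ranges: [-2.96, 2.96], [-0.34, 2.1], [-1.41, 1.46], [0.24, 2.44], [-1.37, 4.51], [0.17, 1.92], [-2.96, 2.96]. Speed limits (rad/s): [2.39, 2.39, 3.14, 3.14, 3.14, 3.14, 3.14].

## Interface

Orientations are given as a rotation vector (axis times angle).
In Python, from bench import r gives the robot as it stands.
- The arm moves only by the shell command python3 -m handwheel 'ROWS' [FORCE]. ROWS is JSON, a list that holds one entry, the list of rows, each a list of 7 numbers: the shift along the world's x, y, z in m, then the turn, a rotation vector about the world's x, y, z in rad, then the finger opening in m, from 0 to 0.0854. A call has 1 to 10 rows; each row shifts and turns the commanded pose from where the row before left it; what a row does not reach is not made up. A row lasts 1/12 s, in which the tool goes at most 41.7 mm and 7.16 degrees, less where a joint would pass 70% of its speed; a pose out of reach is approached as far as the arm can. A call is refused whole if a number of a shift passes 0.0417 or a number of a turn 0.125, either way. A call with a gripper value outside its range is refused whole. The fingers move at their own pace and stop on an object; FORCE is the grip in N (left out, the last holds). Time passes only in rows, so rows that do not move let the fingers close. It gives the time, the measured TCP pose, the force and the opening at its end, in the units of the state.
- r.get_obs(): the state, without advancing time (a new reading comes with each control period).
- r.grab_frame(name): name is "scene" or "top" or "wrist"; returns (picture, depth): 384x512x3 uint8, red, green, blue; 384x512 float32, m along the optical axis (not along the pixel's ray), 0 where there is no reading.
- r.get_calibration(name): a dict with "vertical_fov" (degrees; the focal length in pixels is half the picture's height over the tangent of half this angle, whatever the lens; pixels are square), "cx", "cy" (the principal point, pixels), "k1" (the pictures are not rectified: a ray, as slopes to the right and down, at radius r is drawn at 1 + k1 r^2 times it, then the intrinsics apply), "R" (3x3) and "t" (3): a world point X has camera coordinates R X + t; the wrist camera has in their place "T_tool_cam" (4x4, takes a point from camera to tool coordinates, whose origin is the TCP and whose axes are the flange's). Camera axes: x right, y down, z forward; pixel columns grow to the right and rows downward; lengths in m; the calibration is good to about 2 mm. A picture is of the moment at which its call begins: read the wrist's pose just before it. get_calibration takes no time and is no camera call.
- r.hand_in(): hands the job in, once; it reports no verdict.
Trained networks look in the newest picture that a camera, given by its name, has taken for a name from the list of things; names that differ only in an ending like _2 or _b are one class to them, and where a whole thing is asked for, a point or a joint stands for the part that bears it (a point fixed in the world has none). Each returns a list of dicts, best first, with "p" (0 to 1); they miss things now and then, are a little off and sometimes report something else, mostly with a low value. They report only what shows in the picture. A call takes as long as a camera call. They do not tell look-alikes from the thing itself.
- r.masks_of(label, camera): "pixels" (384x512 bool, what is visible of it) and "at" ([column, row] in pixels, amid what is visible of it).
The state is a dict: "clock": time; "joints": joint angles; "qvel": joint speeds; "tau": joint torques, N m; "tcp_pos": TCP position; "orientation": TCP orientation; "contact_force": force on the tool from outside, world axes, zero at the start; "moment": the same for the moment, N m; "grip_width": finger opening in m.
Only numpy, scipy, OpenCV 4.12 (cv2) and the standard library are available. Lean on these libraries where they do the work, as an engineer would, in place of code of your own. Each camera call takes 0.05 s, during which the arm holds its last target.

## Task

On the drive unit of the pot-turning stand, lay the straightedge flat on the bed plate with its long edge flush along the front face of the idler block, roughly centred on it, and let go of it. Then push the sprung tensioner arm back by its upright lug until the pawl has clicked in behind it, push a little further so that the arm stands clear of the pawl, and finish while still holding it there with the fingers, the straightedge still flush. Leave the pot and the bottle where they are.

Things in the scene. Friction and masses are not known exactly. Their poses are not given: they have to be found in the camera images.
- drive_unit: The drive unit, bolted to the bench: a bare aluminium bed plate 220 (own x) x 380 (own y) x 12 mm. Origin at the centre of its underside, z up; own x points away from the robot (yaw within 0.3 rad), own y to the left. On its left half (+y) stands the steel idler block, on its right half (-y) the tensioner arm.
- block_face (a point): Middle of the foot of the idler block's front face, at (20, 110, 12) mm in the drive unit's frame, same axes. The block is a steel cuboid 50 (x) x 120 (y) x 32 mm on the bed plate, its front face looking along -x (to the robot); a grey roller on its top reaches 62 mm above the bench, 8 mm behind the face. The bed plate (top at z = 12 mm) is free for 130 mm in front of the face.
- straightedge: Loose steel straightedge, 200 (own x) x 40 (y) x 8 mm, 0.25 to 0.45 kg, with an upright black grip on its middle, 30 (x) x 20 (y) x 40 mm, top 48 mm above the underside. Origin: centre of the underside. Starts flat on the bench left of the drive unit, length roughly along world x. Same either way round. Flush, its origin lies 20 mm in front of the block's face; it may pass under the arm.
- hinge (a point): On the tensioner arm's upright hinge axis, at bed-plate top, at (-30, -160, 12) mm in the drive unit's frame, same axes as the drive unit.
- tensioner (a joint): Angle of the tensioner arm (rad), 0 at rest to 0.75 at the far stop; it turns clockwise seen from above. At 0 the arm points from the hinge along the drive unit's +y, so the lug is pushed along +x, then along the arc about the hinge. A spring drives it back to 0: about 6 N at the lug at rest, 11 N at 0.6. Let go past the click, it stays on the pawl at about 0.47; clear of the pawl is 0.51 or more.
- swing_arm: The steel tensioner arm that turns with the hinge: a bar 22 mm wide and 142 mm long, its underside 30 mm and its top 42 mm above the bench. Origin on the hinge axis at bench height, own y along the arm from the hinge. On top: a grey roller (radius 20 mm, 70 mm from the hinge, top 58 mm above the bench, its pin 62 mm) and near the end the upright lug.
- lug (a point): Middle of the front (push) face of the lug on the tensioner arm, 120 mm along the arm from the hinge and 4 mm in front of the arm's mid-line, 70 mm above the bench. The lug is an upright steel plate 8 mm thick, 36 mm wide along the arm, from 42 to 95 mm above the bench. Axes turn with the arm: -x is the way out of the push face.
- pawl (a joint): Position of the sprung pawl slider (m): 0 = out (rest, or snapped in behind the arm's nose pin), up to 0.012 pushed back into its housing. The pin rides over its tooth between 0.35 and 0.48 rad of the arm (up to about 7 N more at the lug), then it snaps back. The steel housing stands between the arm's end and the idler block, its top 50 mm above the bench.
- pot: Stainless pot standing on the bench to the right, 180 mm across, 110 mm high, two loop handles. Leave alone. Origin at the centre of its underside.
- bottle: Brown bottle, 60 mm across, 190 mm high, on the right of the bench, nearer the robot. Leave alone. Origin at the centre of its underside.
Not all that is in view belongs to the job. Of the things that look like the straightedge, take the one that is farthest to the robot's left at the start.

How it is judged:
By the outcome, as a careful person would: the job done as asked, in the order asked, and still so for the second after the job is handed in, while the arm keeps its last pose, push and grip.
It also fails if it takes over 54 s, if anything falls off the work surface, if the arm or the gripper's body presses on something with over 40 N, if the wrist force passes 120 N, or if a joint passes its speed limit or range.

## Working session

There is one attempt and no reset: what is moved stays moved. The work goes in short steps, Python scripts to look and compute and a shell command to move; the robot and the scene stay as the last step left them, time stands still between calls to the robot, and variables do not carry over. Pictures are saved under pics/ and viewed, and the job is handed in when it is done.

```bash
ls; mkdir -p pics
cat > h.py <<'E'
import numpy as np, cv2
from bench import r
from scipy.spatial.transform import Rotation as Ro
def K(c):
    f=192/np.tan(np.radians(c["vertical_fov"])/2); return f
def pts(cal,depth,us,vs,T=None):
    f=K(cal); u=(np.asarray(us,float)-cal["cx"])/f; v=(np.asarray(vs,float)-cal["cy"])/f
    rd=np.hypot(u,v); ru=rd.copy()
    for _ in range(20): ru=rd/(1+cal["k1"]*ru**2)
    s=np.where(rd>0,ru/np.maximum(rd,1e-12),1)
    P=np.stack([u*s*depth,v*s*depth,depth],-1)
    if T is None: return (P-np.array(cal["t"]))@np.array(cal["R"])
    return P@T[:3,:3].T+T[:3,3]
def proj(cal,X):
    P=np.asarray(X)@np.array(cal["R"]).T+np.array(cal["t"]); x=P[...,0]/P[...,2]; y=P[...,1]/P[...,2]
    k=1+cal["k1"]*(x*x+y*y); f=K(cal); return np.stack([f*x*k+cal["cx"],f*y*k+cal["cy"]],-1)
def wT(cal,o):
    T=np.eye(4);T[:3,:3]=Ro.from_rotvec(o["orientation"]).as_matrix();T[:3,3]=o["tcp_pos"]
    return T@np.array(cal["T_tool_cam"])
def cloud(name):
    o=r.get_obs(); cal=r.get_calibration(name); im,d=r.grab_frame(name)
    vv,uu=np.mgrid[:384,:512]
    T=wT(cal,o) if name=="wrist" else None
    return im,d,pts(cal,d,uu,vv,T),cal
E
python3 - <<'E'
from h import *
for n in("scene","top","wrist"):
    im,d,P,c=cloud(n); cv2.imwrite(f"pics/{n}0.png",im[:,:,::-1]); np.savez(f"/tmp/{n}0.npz",im=im,d=d,P=P)
    print(n,c)
    for l in("straightedge","drive_unit","swing_arm","pot","bottle","lug"):
        print(n,l,[(round(m["p"],2),m["at"],np.round(np.median(P[m["pixels"]&(d>0)],axis=0),3).tolist()) for m in r.masks_of(l,n)])
print(r.get_obs())
E
```

```text
pics
scene {'vertical_fov': 42.241466192878924, 'cx': 259.19673674969533, 'cy': 193.36289531104956, 'k1': -0.17902458279524774, 'R': array([[ 0.75753209,  0.65261069, -0.0156336 ],
       [ 0.49295997, -0.58758542, -0.6416649 ],
       [-0.42794345,  0.47837501, -0.76682576]]), 't': array([-0.38281373, -0.25617344,  1.79047946])}
scene straightedge [(0.8, [383.0, 194.0], [0.819, 0.229, 0.009]), (0.79, [325.7, 136.3], [0.525, 0.321, 0.009]), (0.65, [259.6, 120.0], [0.302, 0.237, 0.009])]
scene drive_unit [(0.74, [256.6, 225.4], [0.597, -0.12, 0.013])]
scene swing_arm [(0.81, [227.1, 222.2], [0.54, -0.173, 0.049])]
scene pot [(0.56, [172.1, 300.8], [0.591, -0.458, 0.034])]
scene bottle [(0.9, [134.6, 235.6], [0.392, -0.402, 0.103])]
scene lug [(0.57, [229.2, 219.3], [0.54, -0.175, 0.05])]
top {'vertical_fov': 53.275206709630076, 'cx': 255.1494406670955, 'cy': 194.63894949373926, 'k1': -0.112392475573304, 'R': array([[-0.00347775, -0.99993105,  0.01121614],
       [-0.98750233,  0.00166678, -0.15759559],
       [ 0.15756603, -0.01162404, -0.98744004]]), 't': array([-0.06522974,  0.53735
[... 1339 characters left out ...]
lock': 1.05, 'joints': array([-1.37409451,  0.47700978,  0.02238405,  1.55540684, -0.01149748,
        1.10932669, -0.0830486 ]), 'qvel': array([ 1.99775036e-04, -8.18383634e-04,  2.35289433e-04, -5.84109795e-04,
        1.01179070e-03, -1.07590452e-03, -8.57468862e-05]), 'tau': array([ 4.61729524e-04, -5.96345544e+01,  1.60652943e+00, -2.81545955e+01,
        1.23709679e-02,  1.54801015e-03, -2.02958853e-05]), 'tcp_pos': array([0.20255879, 0.64389558, 0.30389814]), 'orientation': array([-4.76856695e-01, -3.10517115e+00,  3.28249935e-05]), 'contact_force': array([0.2728709 , 0.05732682, 0.0773825 ]), 'moment': array([ 0.08343625, -0.00524843,  0.01071251]), 'grip_width': 0.08541067541085656}
```

Run:
```python
import cv2
a=cv2.imread("pics/top0.png");cv2.imwrite("pics/topb.png",cv2.resize(a,(768,576)))
a=cv2.imread("pics/scene0.png");cv2.imwrite("pics/sceneb.png",cv2.resize(a,(768,576)))
a=cv2.imread("pics/top0.png")[90:320,90:330];cv2.imwrite("pics/topcrop.png",cv2.resize(a,None,fx=2.5,fy=2.5,interpolation=cv2.INTER_CUBIC))
```

```text
(no output)
```

View pics/topb.png

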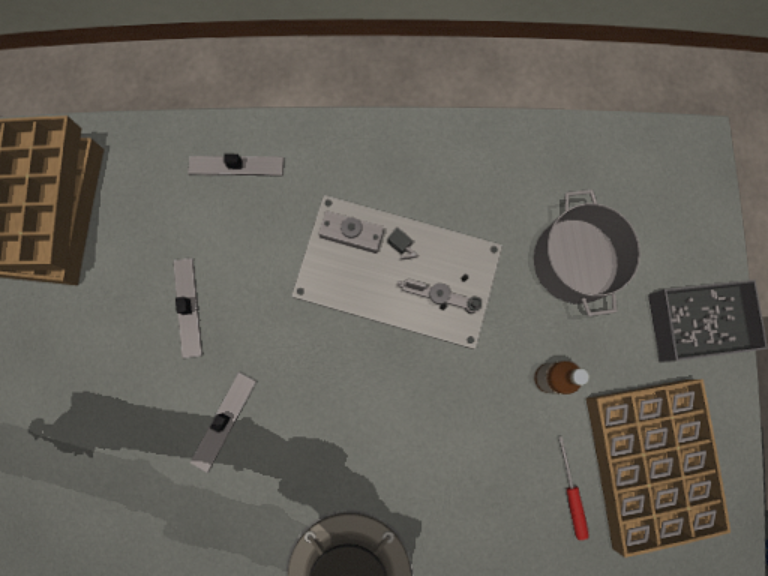

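View pics/sceneb.png

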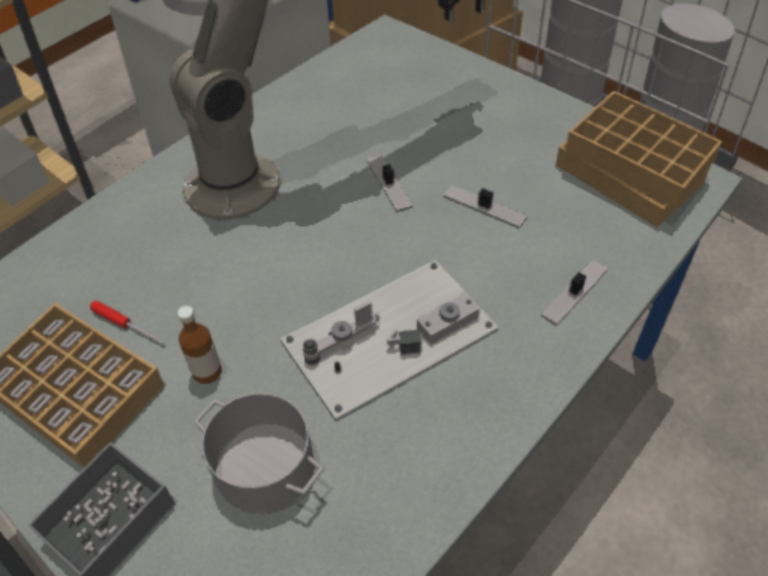

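View pics/topcrop.png

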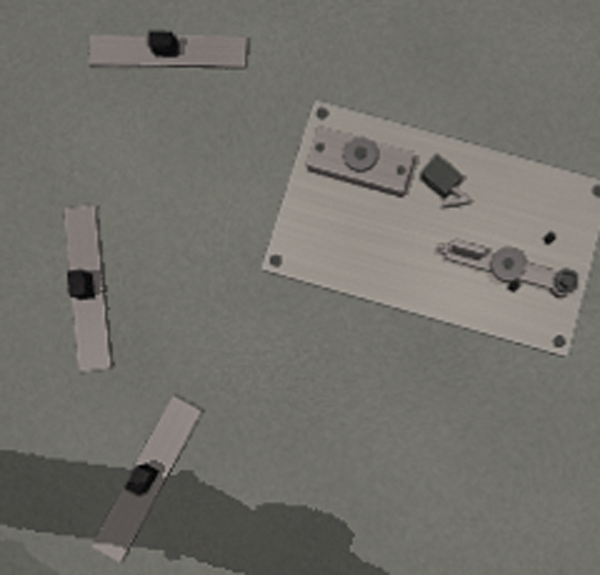

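The look-alikes in the top view are at (147,279), (126,206) and (157,111). The one at (126,206) has y≈0.32, so it is farthest left, and its length lies along world x, so it fits. The crop shows it clearly. Next I measure the poses.

```bash
cat > m.py <<'E'
from h import *
def se_pose(P,d,mask):
    Q=P[mask&(d>0)]; Q=Q[(Q[:,2]<0.02+zb)&(Q[:,2]>zb-0.02)] if 0 else Q
    return Q
E
python3 - <<'E'
from h import *
for n in("top","scene"):
    z=np.load(f"/tmp/{n}0.npz"); P,d,im=z["P"],z["d"],z["im"]; cal=r.get_calibration(n)
    P=P.copy()
    # straightedge
    ms=r.masks_of("straightedge",n)
    m=min(ms,key=lambda m:abs(np.median(P[m["pixels"]&(d>0)][:,1])-0.323)+ (9 if m["p"]<.4 else 0))["pixels"]
    cs,_=cv2.findContours(m.astype(np.uint8),0,2); c=max(cs,key=cv2.contourArea)
    def onplane(uv,z):  # ray to plane
        a=pts(cal,np.ones(len(uv)),uv[:,0],uv[:,1]); C=-np.array(cal["R"]).T@np.array(cal["t"]); t=(z-C[2])/(a[:,2]-C[2]); return C+t[:,None]*(a-C)
    # tighten mask: flat portion
    Q=P[m&(d>0)]; fl=Q[Q[:,2]<0.02]; rect=cv2.minAreaRect(fl[:,:2].astype(np.float32)*1000); print(n,"SE flat rect",rect,"medz",np.median(fl[:,2]))
    g=Q[Q[:,2]>0.043]; print("grip top",len(g),g.mean(0) if len(g) else None, Q[:,2].max())
    # plate
    m=r.masks_of("drive_unit",n)[0]["pixels"]; cs,_=cv2.findContours(m.astype(np.uint8),0,1); c=max(cs,key=cv2.contourArea)[:,0]
    X=onplane(c.astype(float),0.012); rect=cv2.minAreaRect(X[:,:2].astype(np.float32)*1000); print("plate",rect)
    Q=P[m&(d>0)]; print("plate z",np.percentile(Q[:,2],[10,30,50,70]))
    b=P[(d>0)&(abs(P[...,0]-.5)<.15)&(abs(P[...,1]-.15)<.05)]; print("bench z",np.median(b[:,2]))
E
```

```text
top SE flat rect ((513.8079833984375, 328.0783386230469), (203.5679931640625, 44.90285110473633), 7.713169097900391) medz 0.007855963551337974
grip top 65 [0.51269495 0.32587376 0.04777316] 0.05345664205828136
plate ((586.354248046875, -96.41476440429688), (380.5685119628906, 221.8035888671875), 73.99311065673828)
plate z [0.00979482 0.01160273 0.01294933 0.01453122]
bench z 8.346987072091145e-05
scene SE flat rect ((517.6689453125, 328.9122314453125), (198.9359588623047, 59.491085052490234), 10.464401245117188) medz 0.00827113980568749
grip top 36 [0.51817239 0.32283324 0.04853262] 0.05761986721144244
plate ((593.8048095703125, -99.33938598632812), (385.347412109375, 227.78762817382812), 73.51872253417969)
plate z [0.00859364 0.01125287 0.01306316 0.01552704]
bench z 8.348427118548107e-05
```

```bash
python3 -m handwheel '[[[0.029,-0.029,0,0,0,-0.113,0.0854],[0.029,-0.029,0,0,0,-0.113,0.0854],[0.029,-0.029,0,0,0,-0.113,0.0854],[0.029,-0.029,0,0,0,-0.113,0.0854],[0.029,-0.029,0,0,0,-0.113,0.0854],[0.029,-0.029,0,0,0,-0.113,0.0854],[0.029,-0.029,0,0,0,-0.113,0.0854],[0.029,-0.029,0,0,0,-0.113,0.0854],[0.029,-0.029,0,0,0,-0.113,0.0854],[0.029,-0.029,0,0,0,-0.113,0.0854]]]'
python3 -m handwheel '[[[0.022,-0.025,-0.03,0,0,0,0.0854],[0,0,-0.03,0,0,0,0.0854],[0,0,0,0,0,0,0.0854],[0,0,0,0,0,0,0.0854]]]'
cat > w.py <<'E'
from h import *
import sys
o=r.get_obs(); im,d,P,c=cloud("wrist"); cv2.imwrite(f"pics/{sys.argv[1]}.png",im[:,:,::-1]); np.savez("/tmp/w.npz",im=im,d=d,P=P)
R=Ro.from_rotvec(o["orientation"]).as_matrix(); print("tcp",o["tcp_pos"],"tooly deg",np.degrees(np.arctan2(R[1,1],R[0,1])),"z",R[:,2],"clock",o["clock"],o["joints"].round(2))
E
cat > se.py <<'E'
from w import *
m=r.masks_of("straightedge","wrist"); m=max(m,key=lambda q:q["pixels"].sum())["pixels"]&(d>0); Q=P[m]
zb=float(sys.argv[2]) if len(sys.argv)>2 else 0
fl=Q[abs(Q[:,2]-zb-.008)<.006]; g=Q[Q[:,2]>zb+.044]
print("flat",cv2.minAreaRect(fl[:,:2].astype(np.float32)*1000),np.median(fl[:,2]))
if len(g): print("grip",cv2.minAreaRect(g[:,:2].astype(np.float32)*1000),len(g),np.median(g[:,2]))
E
python3 se.py w1
```

```text
clock: 2.08
tcp_pos: [0.4937, 0.3524, 0.3043]
orientation: [-2.072, -2.362, -0.001]
contact_force: [-0.6, 1.0, -0.7]
grip_width: 0.0857
clock: 2.42
tcp_pos: [0.5121, 0.3306, 0.245]
orientation: [-2.065, -2.367, 0.005]
contact_force: [-0.9, 0.8, 0.6]
grip_width: 0.0852
tcp [0.51210487 0.33059113 0.24498971] tooly deg 7.796695936264438 z [-0.00291013 -0.00176045 -0.99999422] clock 2.4167 [-0.94  0.45  0.36  1.79 -0.19  0.94 -0.37]
flat ((512.9623413085938, 326.2509765625), (199.704345703125, 42.5540657043457), 8.25310230255127) 0.00859823830082665
grip ((513.0556640625, 327.6591491699219), (29.572532653808594, 19.903919219970703), 8.44990348815918) 778 0.04851818550868306
```

View pics/w1.png

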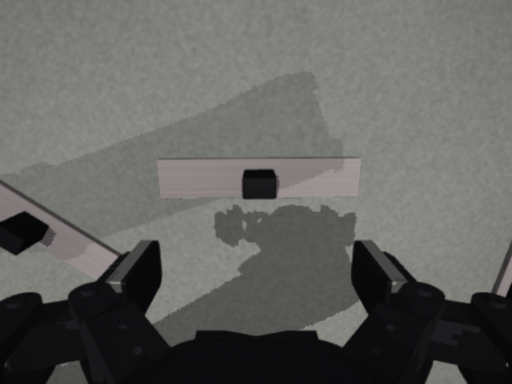

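The wrist view shows the straightedge at columns 160–360 and rows 157–197, with the grip at (260,184). It measures 200×42 mm, with the grip at 30×20 mm and its top at 48.5 mm, all matching the given sizes. Descending.

```bash
python3 -m handwheel '[[[0.001,-0.0035,-0.03,0,0,0.01,0.0854],[0,0,-0.03,0,0,0,0.0854],[0,0,-0.03,0,0,0,0.0854],[0,0,-0.03,0,0,0,0.0854],[0,0,-0.02,0,0,0,0.0854],[0,0,-0.012,0,0,0,0.0854],[0,0,-0.005,0,0,0,0.0854],[0,0,0,0,0,0,0.0854],[0,0,0,0,0,0,0.0854]]]' 60
python3 -m handwheel '[[[0,0,0,0,0,0,0.015],[0,0,0,0,0,0,0.015],[0,0,0,0,0,0,0.015],[0,0,0,0,0,0,0.015],[0,0,0,0,0,0,0.015],[0,0,0,0,0,0,0.015],[0,0,0,0,0,0,0.015],[0,0,0,0,0,0,0.015]]]' 60
```

```text
clock: 3.27
tcp_pos: [0.5148, 0.3282, 0.0906]
orientation: [2.053, 2.378, 0.004]
contact_force: [-0.2, 0.4, 0.4]
grip_width: 0.0854
clock: 3.93
tcp_pos: [0.5146, 0.3274, 0.0897]
orientation: [2.054, 2.377, 0.002]
contact_force: [0.8, -0.4, 5.0]
grip_width: 0.0294
```

```bash
python3 -m handwheel '[[[0,0,0.02,0,0,0,0.015],[0,0,0.03,0,0,0,0.015],[0,0,0.04,0,0,0,0.015],[0,0,0.04,0,0,0,0.015],[0,0,0,0,0,0,0.015]]]'
python3 -m handwheel '[[[0.006,-0.026,0,0,0,0.115,0.015],[0.006,-0.026,0,0,0,0.115,0.015],[0.006,-0.026,0,0,0,0.115,0.015],[0.006,-0.026,0,0,0,0.115,0.015],[0.006,-0.026,0,0,0,0.115,0.015],[0.006,-0.026,0,0,0,0.115,0.015],[0.006,-0.026,0,0,0,0.115,0.015],[0.006,-0.026,0,0,0,0.115,0.015],[0.006,-0.026,0,0,0,0.115,0.015],[0.006,-0.026,0,0,0,0.115,0.015]]]'
python3 -m handwheel '[[[0,-0.03,0,0,0,0,0.015],[0,-0.02,0,0,0,0,0.015],[0,0,0,0,0,0,0.015],[0,0,0,0,0,0,0.015]]]'
python3 se.py w2 0.13;  python3 - <<'E'
from h import *
im,d,P,c=cloud("top"); cv2.imwrite("pics/t2.png",cv2.resize(im[:,:,::-1],(768,576)))
E
```

```text
clock: 4.35
tcp_pos: [0.5171, 0.3285, 0.226]
orientation: [2.053, 2.375, 0.017]
contact_force: [1.9, -0.1, -3.0]
grip_width: 0.0294
clock: 5.18
tcp_pos: [0.5731, 0.0657, 0.2176]
orientation: [-0.421, -3.111, 0.001]
contact_force: [0.8, 0.6, -3.7]
grip_width: 0.0294
clock: 5.52
tcp_pos: [0.573, 0.0151, 0.2177]
orientation: [-0.436, -3.109, 0.002]
contact_force: [-0.1, 0.5, -4.7]
grip_width: 0.0289
tcp [0.57300839 0.01514618 0.21771996] tooly deg 74.04573210726797 z [-2.62060863e-03 -7.19496991e-04 -9.99996307e-01] clock 5.5167 [-0.25  0.41  0.14  1.89 -0.08  0.85  1.23]
flat ((570.686279296875, 15.407096862792969), (200.6397247314453, 40.246559143066406), 74.01837158203125) 0.13651232358747686
grip ((574.3677978515625, 29.18147850036621), (57.50967788696289, 20.56087875366211), 74.53800201416016) 3238 0.1763815722683757
```

View pics/w2.png

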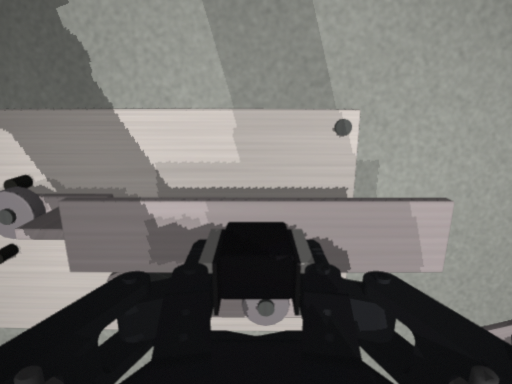

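View pics/t2.png

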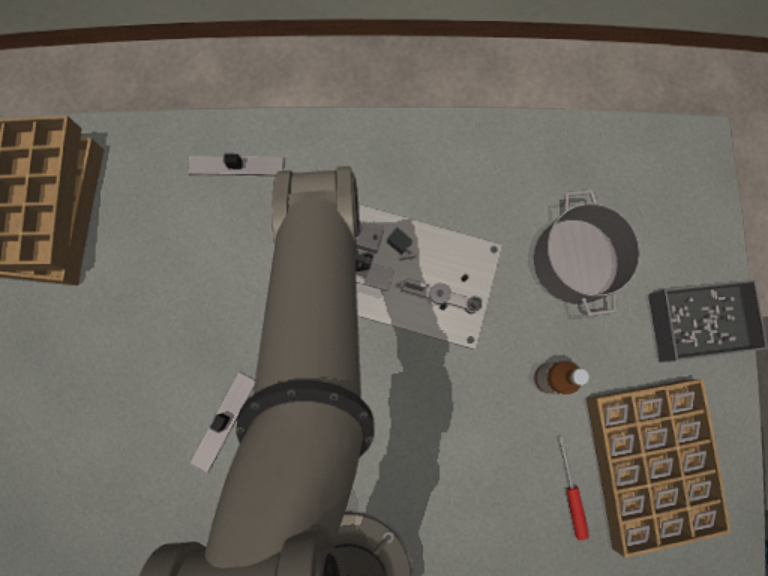

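```bash
cat > plate.py <<'E'
import sys
from h import *
z=np.load("/tmp/w.npz");P,d,im=z["P"],z["d"],z["im"]
# sub-pixel front edge: gray gradient near expected, project to z=.012
cal=r.get_calibration("wrist");o=r.get_obs();T=wT(cal,o);C=T[:3,3]
def onz(uv,zz):
    a=pts(cal,np.ones(len(uv)),uv[:,0],uv[:,1],T);t=(zz-C[2])/(a[:,2]-C[2]);return C+t[:,None]*(a-C)
E
python3 - <<'E'
from plate import *
g=cv2.GaussianBlur(cv2.cvtColor(im,cv2.COLOR_RGB2GRAY),(3,3),0).astype(float)
front=[];
for c in range(10,345,3):
    s=g[100:120,c]; dg=np.diff(s); i=np.argmax(abs(dg)); front.append((c,100.5+i))
front=np.array(front); A=onz(front,.012)[:,:2]
# robust fit
l=cv2.fitLine(A.astype(np.float32),cv2.DIST_HUBER,0,.001,.001).ravel(); print("front edge dir deg",np.degrees(np.arctan2(l[1],l[0])),"pt",l[2:])
left=[]
for rw in range(115,190,3):
    s=g[rw,345:372]; i=np.argmax(abs(np.diff(s))); left.append((345.5+i,rw))
left=np.array(left); B=onz(left,.012)[:,:2]; k=cv2.fitLine(B.astype(np.float32),cv2.DIST_HUBER,0,.001,.001).ravel();print("left edge dir",np.degrees(np.arctan2(k[1],k[0])),k[2:])
ey=l[:2]*np.sign(l[1]); ex=np.array([ey[1],-ey[0]])
# origin
xo=l[2:]@ex+.110; yo=k[2:]@ey-.190
print("origin",xo*ex+yo*ey,"yaw",np.degrees(np.arctan2(ex[1],ex[0])),"SE target",xo*ex+(yo+.11)*ey)
# depth check of roller top / block top
Q=P[(d>0)&(abs(P[...,2]-.062)<.003)]; print("z.062 pts",len(Q),Q.mean(0) if len(Q) else 0)
for rr in (0,):
    L=(P[...,:2]-(xo*ex+yo*ey)); lx=L@ex; ly=L@ey
    sel=(d>0)&(abs(P[...,2]-.044)<.004)&(ly>40e-3)&(ly<.18); print("blocktop lx",np.percentile(lx[sel],[1,5,50,95]) if sel.sum()>20 else sel.sum())
    sel=(d>0)&(abs(P[...,2]-.1365)<.004)&(ly>-.05)&(lx<.05); print("SE lx ly",np.percentile(lx[sel],[1,50,99]),np.percentile(ly[sel],[.5,99.5]))
E
```

```text
front edge dir deg 74.167 pt [0.5021288  0.00493988]
left edge dir -16.177368 [0.57432526 0.10883275]
origin [ 0.5887613  -0.09275389] yaw -15.832997 SE target [0.6187731  0.01307283]
z.062 pts 761 [ 0.59650312 -0.08841834  0.06101458]
blocktop lx [0.04993376 0.05081355 0.06086159 0.06789401]
SE lx ly [-0.06657007 -0.05220159 -0.02802729] [8.52264913e-05 1.97812378e-01]
```

```bash
python3 - <<'E'
from h import *
a=np.radians(-15.83);ex=np.array([np.cos(a),np.sin(a)]);ey=np.array([-ex[1],ex[0]])
O=np.array([.5888,-.0928])
z=np.load("/tmp/top0.npz");P,d=z["P"],z["d"];L=P[...,:2]-O;lx=L@ex*1000;ly=L@ey*1000;h=P[...,2]*1000
s=(d>0)&(abs(lx)<110)&(abs(ly)<190)&(h>22)
vis=np.full((384,512,3),40,np.uint8)
for x0 in range(-60,90,8):
    print(x0,' '.join('%3d'%(np.percentile(h[s&(lx>=x0)&(lx<x0+8)&(ly>=y0)&(ly<y0+8)],80) if (s&(lx>=x0)&(lx<x0+8)&(ly>=y0)&(ly<y0+8)).any() else 0) for y0 in range(-72,96,8)))
E
python3 -m handwheel '[[[0.021,0.001,-0.01,0,0,0,0.015],[0.02,0.001,-0.02,0,0,0,0.015],[0,0,-0.03,0,0,0,0.015],[0,0,0,0,0,0,0.015],[0,0,0,0,0,0,0.015],[0,0,0,0,0,0,0.015]]]'
python3 se.py w3 0.07
```

```text
-60   0   0   0   0   0   0   0   0   0   0   0   0   0   0   0   0   0   0   0   0   0
-52   0   0   0   0   0   0   0   0   0   0   0   0   0   0   0   0   0   0   0   0   0
-44  43  42  41  43  42  41  38   0   0   0   0   0   0   0   0   0   0   0   0   0   0
-36  44  92  92  96  92  95  46  48   0   0   0   0   0   0   0   0   0   0   0   0   0
-28  44  95  94  95  94  43  45  49   0   0   0   0   0   0   0   0   0   0   0   0   0
-20  40   0   0   0   0  41   0   0   0   0   0   0   0   0   0   0   0   0   0   0   0
-12   0   0   0   0   0   0   0   0   0   0   0   0   0   0   0   0   0   0   0   0   0
-4   0   0   0   0   0   0   0   0   0   0   0   0   0   0   0   0   0   0   0   0   0
4   0   0   0   0   0   0   0   0   0   0   0   0   0   0   0   0   0   0   0   0   0
12   0   0   0   0   0   0   0   0  38   0   0   0   0   0  25   0  31  36   0   0  33
20   0   0   0   0   0  39  44  45  42   0   0   0   0   0  46  44  46  43  45  44  45
28   0   0   0   0   0  45  45  42  48  50   0   0   0   0  40  45  46  47  45  46  57
36   0   0   0   0   0   0  47  46  51  50  51  41
[... 417 characters left out ...]
 0   0   0   0   0   0   0   0   0   0   0   0   0   0
84   0   0   0   0   0   0   0   0   0   0   0   0   0   0   0   0   0   0   0   0   0
clock: 6.17
tcp_pos: [0.615, 0.02, 0.1596]
orientation: [-0.429, -3.112, -0.0]
contact_force: [0.3, 0.8, -3.2]
grip_width: 0.0292
tcp [0.61497015 0.01995266 0.15958573] tooly deg 74.31760113146608 z [-8.77650396e-05  2.21605722e-04 -9.99999972e-01] clock 6.1667 [-0.23  0.55  0.13  1.83 -0.1   0.77  1.25]
flat ((612.77685546875, 20.000152587890625), (201.10775756835938, 40.12207794189453), 74.28064727783203) 0.07833676528660147
grip ((609.14794921875, 8.757823944091797), (53.17448043823242, 20.59160804748535), 72.99517822265625) 3434 0.11821766832113494
```

View pics/w3.png

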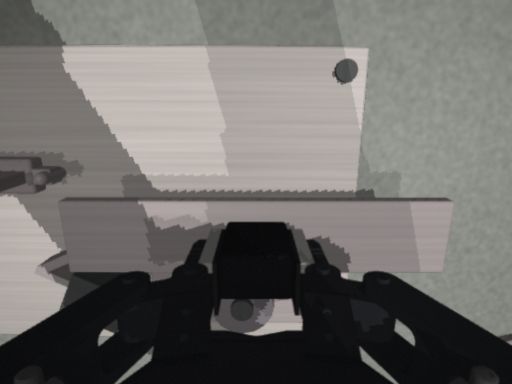

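Straightedge is level and parallel (74.3° against 74.2°), about 8 mm short of flush. Lowering.

```bash
python3 -m handwheel '[[[0,0,-0.02,0,0,0,0.015],[0,0,-0.02,0,0,0,0.015],[0,0,-0.012,0,0,0,0.015],[0,0,0,0,0,0,0.015],[0,0,0,0,0,0,0.015],[0,0,0,0,0,0,0.015]]]'
python3 -m handwheel '[[[0,0,-0.003,0,0,0,0.015],[0,0,0,0,0,0,0.015],[0,0,0,0,0,0,0.015]]]'
```

```text
clock: 6.77
tcp_pos: [0.6159, 0.0192, 0.1083]
orientation: [0.43, 3.11, 0.001]
contact_force: [0.5, 0.1, -3.9]
grip_width: 0.0287
clock: 7.02
tcp_pos: [0.6152, 0.0192, 0.1045]
orientation: [0.43, 3.111, 0.0]
contact_force: [0.5, -0.0, -4.8]
grip_width: 0.0291
```

```bash
python3 -m handwheel '[[[0,0,-0.002,0,0,0,0.015],[0,0,0,0,0,0,0.015],[0,0,0,0,0,0,0.015]]]'
python3 -m handwheel '[[[0,0,-0.0015,0,0,0,0.015],[0,0,0,0,0,0,0.015],[0,0,0,0,0,0,0.015]]]'
```

```text
clock: 7.27
tcp_pos: [0.6149, 0.0191, 0.1019]
orientation: [-0.43, -3.112, 0.0]
contact_force: [-0.4, -0.4, -4.7]
grip_width: 0.0293
clock: 7.52
tcp_pos: [0.6151, 0.0192, 0.1017]
orientation: [0.43, 3.112, 0.0]
contact_force: [-4.1, -0.6, 6.1]
grip_width: 0.0291
```

```bash
python3 -m handwheel '[[[0.003,-0.0008,0.0005,0,0,0,0.015],[0.002,-0.0006,0,0,0,0,0.015],[0,0,0,0,0,0,0.015],[0,0,0,0,0,0,0.015]]]'
python3 -m handwheel '[[[0.001,-0.0003,0,0,0,0,0.015],[0,0,0,0,0,0,0.015],[0,0,0,0,0,0,0.015]]]'
python3 -m handwheel '[[[0.001,-0.0003,0,0,0,0,0.015],[0,0,0,0,0,0,0.015],[0,0,0,0,0,0,0.015]]]'
```

```text
clock: 7.85
tcp_pos: [0.619, 0.0183, 0.1017]
orientation: [-0.43, -3.109, -0.001]
contact_force: [-7.2, 0.5, 9.0]
grip_width: 0.029
clock: 8.1
tcp_pos: [0.6192, 0.0183, 0.1018]
orientation: [-0.429, -3.107, -0.001]
contact_force: [-10.2, 2.2, 11.2]
grip_width: 0.0292
clock: 8.35
tcp_pos: [0.6193, 0.0182, 0.1018]
orientation: [-0.429, -3.106, -0.001]
contact_force: [-13.5, 2.3, 15.1]
grip_width: 0.0291
```

```bash
python3 se.py w4 0.012
python3 - <<'E'
from h import *
im,d,P,c=cloud("scene"); cv2.imwrite("pics/s4.png",cv2.resize(im[90:290,150:420,::-1],None,fx=2.9,fy=2.9,interpolation=cv2.INTER_CUBIC))
E
```

```text
tcp [0.61933823 0.01824015 0.10178793] tooly deg 74.27510251353176 z [-0.00645602  0.00152215 -0.999978  ] clock 8.35 [-0.21  0.64  0.12  1.83 -0.11  0.68  1.26]
flat ((616.56640625, 18.25354766845703), (200.98289489746094, 40.64482116699219), 74.18861389160156) 0.02061023909562193
grip ((616.7216186523438, 18.491886138916016), (28.87178611755371, 20.026790618896484), 74.36217498779297) 3440 0.060470253444799144
```

View pics/w4.png

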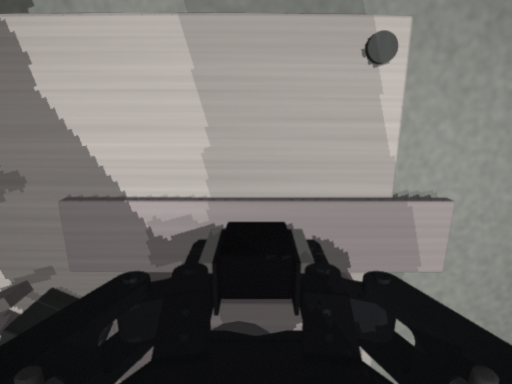

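View pics/s4.png

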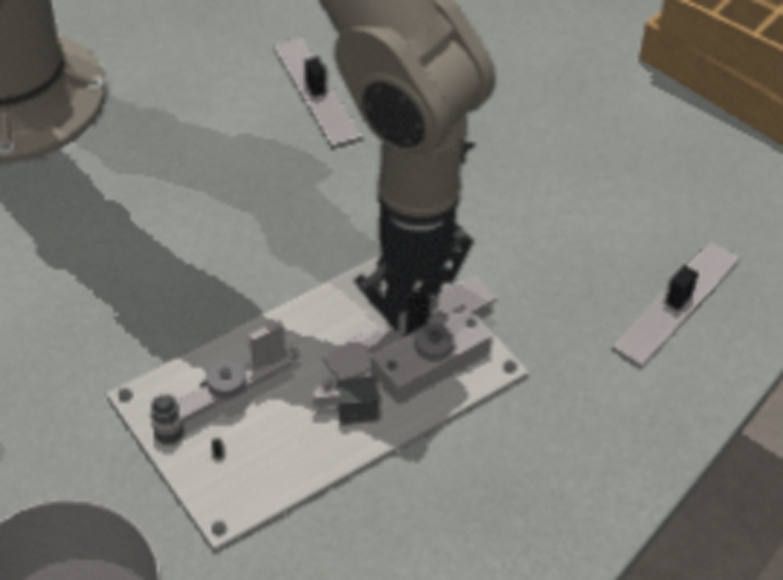

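```bash
python3 - <<'E'
from plate import *
g=cv2.GaussianBlur(cv2.cvtColor(im,cv2.COLOR_RGB2GRAY),(3,3),0).astype(float)
def edge(r0,r1,c0,c1,z,bright=1):
    pts_=[]
    for c in range(c0,c1,3):
        s=np.diff(g[r0:r1,c])*bright; i=np.argmax(s); pts_.append((c,r0+.5+i))
    p=np.array(pts_); A=onz(p,z)[:,:2]; l=cv2.fitLine(A.astype(np.float32),cv2.DIST_HUBER,0,.001,.001).ravel(); return l,p
l,p=edge(5,25,20,400,.012); print(l,p[::20].tolist(),np.degrees(np.arctan2(l[1],l[0])))
ey=l[:2]*np.sign(l[1]); ex=np.array([ey[1],-ey[0]])
for z,(a,b),br in((.020,(195,206),1),(.020,(190,204),-1),(.020,(264,280),-1),(.020,(264,280),1)):
  for cr in((80,150),(360,435)):
    k,q=edge(a,b,*cr,z,br); print(z,a,br,cr,"lx",(k[2:]-l[2:])@ex-.110,"deg",np.degrees(np.arctan(k[1]/k[0])),q[::8,1])
E
python3 - <<'E'
import cv2
a=cv2.imread("pics/w4.png")[180:320,40:470];cv2.imwrite("pics/w4c.png",cv2.resize(a,(790,257),interpolation=cv2.INTER_CUBIC))
E
```

```text
[0.2782256  0.96051574 0.5040933  0.01249354] [[20.0, 13.5], [80.0, 14.5], [140.0, 14.5], [200.0, 13.5], [260.0, 13.5], [320.0, 14.5], [380.0, 15.5]] 73.845665
0.02 195 1 (80, 150) lx -0.022617333 deg 74.29807 [200.5 200.5 199.5]
0.02 195 1 (360, 435) lx -0.02364821 deg 74.22895 [200.5 200.5 200.5 200.5]
0.02 190 -1 (80, 150) lx -0.024792507 deg 74.383934 [195.5 196.5 196.5]
0.02 190 -1 (360, 435) lx -0.025837444 deg 74.661476 [196.5 196.5 196.5 197.5]
0.02 264 -1 (80, 150) lx 0.01416862 deg 66.982956 [264.5 266.5 271.5]
0.02 264 -1 (360, 435) lx 0.015784815 deg 75.88463 [278.5 271.5 269.5 270.5]
0.02 264 1 (80, 150) lx 0.017179206 deg 73.42837 [271.5 271.5 278.5]
0.02 264 1 (360, 435) lx 0.016266942 deg 70.83999 [272.5 278.5 272.5 273.5]
```

View pics/w4c.png

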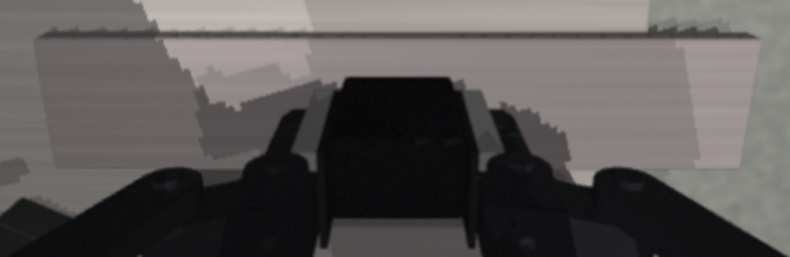

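```bash
python3 -m handwheel '[[[0,0,0.0018,0,0,0,0.015],[0,0,0,0,0,0,0.015],[0,0,0,0,0,0,0.015]]]'
python3 -m handwheel '[[[0.001,-0.0003,0.0003,0,0,0,0.015],[0,0,0,0,0,0,0.015],[0,0,0,0,0,0,0.015]]]'
```

```text
clock: 8.75
tcp_pos: [0.6212, 0.0176, 0.1025]
orientation: [-0.43, -3.11, -0.0]
contact_force: [-4.0, 1.6, -1.9]
grip_width: 0.029
clock: 9.0
tcp_pos: [0.6215, 0.0175, 0.1024]
orientation: [-0.43, -3.108, -0.0]
contact_force: [-6.2, 3.7, -0.4]
grip_width: 0.0291
```

```bash
python3 -m handwheel '[[[0.001,-0.0003,0.0005,0,0,0,0.015],[0,0,0,0,0,0,0.015],[0,0,0,0,0,0,0.015]]]'
python3 -m handwheel '[[[0.001,-0.0003,0.0005,0,0,0,0.015],[0,0,0,0,0,0,0.015],[0,0,0,0,0,0,0.015]]]'
```

```text
clock: 9.25
tcp_pos: [0.6217, 0.0175, 0.1025]
orientation: [-0.43, -3.106, -0.0]
contact_force: [-7.7, 3.4, -0.8]
grip_width: 0.0293
clock: 9.5
tcp_pos: [0.6219, 0.0174, 0.1025]
orientation: [-0.43, -3.104, -0.0]
contact_force: [-8.9, 4.3, -2.2]
grip_width: 0.029
```

```bash
python3 -m handwheel '[[[0,0,-0.001,0,0,0,0.015],[0,0,0,0,0,0,0.03],[0,0,0,0,0,0,0.045],[0,0,0,0,0,0,0.06],[0,0,0,0,0,0,0.07],[0,0,0,0,0,0,0.07],[0,0,0,0,0,0,0.07]]]'
python3 se.py w5 0.012
```

```text
clock: 10.08
tcp_pos: [0.6256, 0.016, 0.1034]
orientation: [0.43, 3.111, 0.0]
contact_force: [0.6, -0.5, 0.1]
grip_width: 0.0702
tcp [0.62564616 0.01603107 0.10343972] tooly deg 74.24176820661715 z [ 1.32471732e-03 -1.31778623e-04 -9.99999114e-01] clock 10.0833 [-0.21  0.64  0.12  1.82 -0.11  0.68  1.26]
flat ((619.2288208007812, 17.606338500976562), (201.22145080566406, 40.802528381347656), 73.9468994140625) 0.02048400053009021
grip ((618.5464477539062, 17.723426818847656), (97.75712585449219, 20.349063873291016), 75.19147491455078) 3497 0.060342195318814226
```

```bash
python3 -m handwheel '[[[0,0,0.02,0,0,0,0.07],[0,0,0.03,0,0,0,0.085],[0,0,0.04,0,0,0,0.085],[0,0,0.04,0,0,0,0.085],[-0.02,0.006,0.02,0,0,0,0.085],[0,0,0,0,0,0,0.085],[0,0,0,0,0,0,0.085],[0,0,0,0,0,0,0.085]]]'
python3 se.py w6 0.012
```

```text
clock: 10.85
tcp_pos: [0.6048, 0.0222, 0.2525]
orientation: [-0.43, -3.111, 0.0]
contact_force: [0.5, 0.6, -0.5]
grip_width: 0.0847
tcp [0.60476442 0.02219291 0.2525265 ] tooly deg 74.2618039057639 z [-5.80560655e-04 -1.14615869e-04 -9.99999825e-01] clock 10.85 [-0.26  0.42  0.15  1.79 -0.08  0.94  1.22]
flat ((619.6227416992188, 17.611404418945312), (199.29710388183594, 40.88701629638672), 73.8095932006836) 0.020586229217663066
grip ((619.10400390625, 18.133955001831055), (28.817705154418945, 19.55687141418457), 74.39393615722656) 760 0.060460892626169604
```

View pics/w6.png

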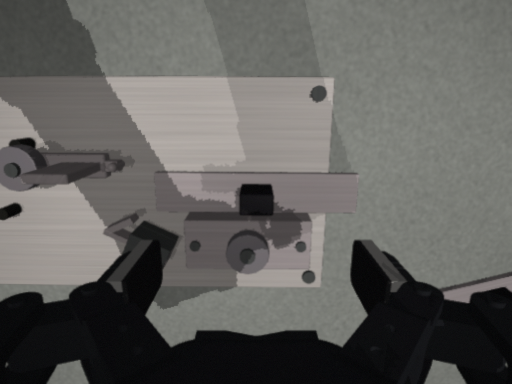

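```bash
python3 - <<'E'
import cv2
a=cv2.imread("pics/w6.png")[150:280,80:370];cv2.imwrite("pics/w6c.png",cv2.resize(a,None,fx=2.75,fy=2.75,interpolation=cv2.INTER_CUBIC))
E
python3 - <<'E'
from plate import *
g=cv2.cvtColor(im,cv2.COLOR_RGB2GRAY).astype(int)
for c in (170,195,215,280,300,310,320): print(c,g[200:226,c].tolist())
E
```

```text
170 [95, 94, 92, 93, 95, 96, 95, 93, 92, 93, 92, 86, 90, 101, 104, 104, 104, 103, 104, 103, 103, 103, 103, 105, 105, 105]
195 [98, 94, 92, 92, 93, 95, 95, 93, 92, 92, 91, 78, 56, 51, 51, 51, 50, 51, 51, 54, 70, 85, 90, 91, 91, 92]
215 [124, 97, 91, 90, 93, 94, 95, 92, 92, 91, 91, 80, 58, 52, 52, 52, 51, 51, 51, 54, 67, 84, 89, 91, 91, 91]
280 [120, 120, 118, 119, 119, 119, 111, 89, 72, 71, 71, 76, 71, 55, 53, 54, 54, 54, 53, 52, 56, 64, 71, 73, 74, 73]
300 [120, 118, 118, 119, 120, 121, 121, 120, 119, 120, 119, 116, 97, 69, 64, 65, 65, 64, 62, 57, 56, 67, 89, 101, 93, 79]
310 [120, 119, 119, 119, 120, 121, 121, 121, 120, 121, 120, 119, 116, 127, 142, 142, 135, 125, 111, 94, 86, 100, 121, 126, 125, 124]
320 [120, 119, 120, 121, 121, 121, 120, 120, 120, 121, 122, 121, 125, 135, 146, 156, 165, 164, 166, 167, 166, 164, 164, 164, 163, 162]
```

View pics/w6c.png

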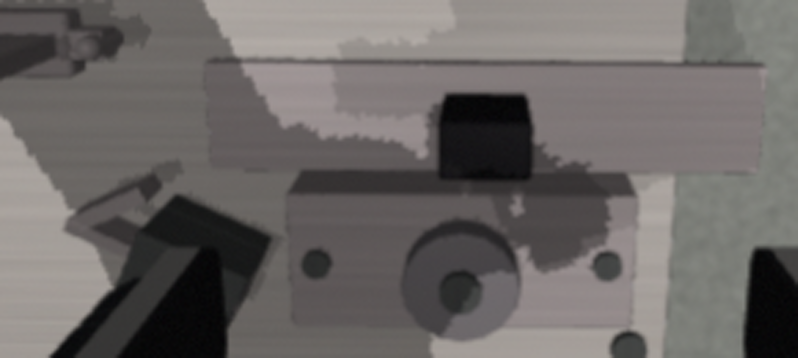

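Run:
```python
from plate import *
g=cv2.cvtColor(im,cv2.COLOR_RGB2GRAY).astype(float)
def sub(c,r0,r1,sgn):
    s=sgn*np.diff(g[r0:r1,c]); s=np.clip(s,0,None); i=np.argmax(s); a=max(i-1,0);w=s[a:i+2]; return r0+.5+(np.arange(a,a+len(w))*w).sum()/w.sum()
a=np.radians(-15.83);ex=np.array([np.cos(a),np.sin(a)]);ey=np.array([-ex[1],ex[0]]);O=np.array([.5888,-.0928])
for c in list(range(190,236,6))+list(range(286,306,4)):
    e=sub(c,207,216,-1); t=sub(c,216,225,1)
    E=onz(np.array([[c,e]]),.020)[0,:2]-O; Tt=onz(np.array([[c,t]]),.044)[0,:2]-O
    print(c,round(e,2),round(t,2),"SE back lx %.1f  block top lx %.1f ly %.1f"%(E@ex*1e3,Tt@ex*1e3,E@ey*1e3))
```

```text
190 211.35 220.33 SE back lx 17.8  block top lx 18.5 ly 48.3
196 211.25 220.26 SE back lx 17.6  block top lx 18.4 ly 54.3
202 211.38 219.87 SE back lx 17.8  block top lx 18.0 ly 60.3
208 211.22 220.24 SE back lx 17.6  block top lx 18.4 ly 66.3
214 211.32 220.31 SE back lx 17.7  block top lx 18.4 ly 72.3
220 211.42 220.31 SE back lx 17.8  block top lx 18.4 ly 78.3
226 211.5 220.33 SE back lx 17.8  block top lx 18.4 ly 84.3
232 207.62 220.36 SE back lx 13.8  block top lx 18.5 ly 90.3
286 209.27 220.83 SE back lx 15.4  block top lx 18.9 ly 144.1
290 208.69 220.66 SE back lx 14.8  block top lx 18.7 ly 148.1
294 212.35 220.76 SE back lx 18.7  block top lx 18.8 ly 152.2
298 212.19 220.71 SE back lx 18.5  block top lx 18.7 ly 156.2
302 212.19 221.39 SE back lx 18.5  block top lx 19.4 ly 160.2
```

Back-edge to face gap measures 0.1–0.7 mm, which is flush within the measuring error. A light nudge on the grip with closed fingertips will seat it fully.

```bash
python3 -m handwheel '[[[-0.029,0.008,0,0,0,0,0],[0,0,-0.02,0,0,0,0],[0,0,-0.03,0,0,0,0],[0,0,-0.035,0,0,0,0],[0,0,-0.035,0,0,0,0],[0,0,-0.02,0,0,0,0],[0,0,-0.01,0,0,0,0],[0,0,0,0,0,0,0],[0,0,0,0,0,0,0]]]'
python3 -m handwheel '[[[0.01,-0.0028,0,0,0,0,0],[0.007,-0.002,0,0,0,0,0],[0,0,0,0,0,0,0],[0,0,0,0,0,0,0]]]'
```

```text
clock: 11.7
tcp_pos: [0.5762, 0.03, 0.1028]
orientation: [-0.431, -3.111, 0.001]
contact_force: [-0.8, -0.1, 0.1]
grip_width: 0.0003
clock: 12.03
tcp_pos: [0.5944, 0.0252, 0.1042]
orientation: [0.431, 3.109, 0.001]
contact_force: [-0.4, -0.4, 0.4]
grip_width: 0.0002
```

```bash
python3 -m handwheel '[[[0.003,-0.0008,0,0,0,0,0],[0.002,-0.0006,0,0,0,0,0],[0,0,0,0,0,0,0],[0,0,0,0,0,0,0]]]'
python3 -m handwheel '[[[0.0015,-0.0004,0,0,0,0,0],[0,0,0,0,0,0,0],[0,0,0,0,0,0,0]]]'
python3 -m handwheel '[[[0.0015,-0.0004,0,0,0,0,0],[0,0,0,0,0,0,0],[0,0,0,0,0,0,0]]]'
```

```text
clock: 12.37
tcp_pos: [0.598, 0.0241, 0.1031]
orientation: [-0.43, -3.112, -0.0]
contact_force: [0.2, -1.0, -0.3]
grip_width: 0.0003
clock: 12.62
tcp_pos: [0.5995, 0.0237, 0.1031]
orientation: [-0.43, -3.112, 0.0]
contact_force: [0.5, 0.2, 0.6]
grip_width: -0.0004
clock: 12.87
tcp_pos: [0.6005, 0.0234, 0.103]
orientation: [-0.43, -3.111, 0.0]
contact_force: [-1.9, 0.6, 1.0]
grip_width: -0.0001
```

```bash
python3 -m handwheel '[[[0.0015,-0.0004,0,0,0,0,0],[0,0,0,0,0,0,0],[0,0,0,0,0,0,0]]]'
python3 -m handwheel '[[[0.0015,-0.0004,0,0,0,0,0],[0,0,0,0,0,0,0],[0,0,0,0,0,0,0]]]'
python3 -m handwheel '[[[0.0015,-0.0004,0,0,0,0,0],[0,0,0,0,0,0,0],[0,0,0,0,0,0,0]]]'
```

```text
clock: 13.12
tcp_pos: [0.601, 0.0232, 0.1029]
orientation: [-0.429, -3.108, 0.0]
contact_force: [-6.0, 0.6, 5.4]
grip_width: -0.0002
clock: 13.37
tcp_pos: [0.6013, 0.0232, 0.1027]
orientation: [-0.429, -3.106, 0.0]
contact_force: [-9.9, 2.3, 8.7]
grip_width: 0.0001
clock: 13.62
tcp_pos: [0.6015, 0.0231, 0.1026]
orientation: [-0.428, -3.103, 0.0]
contact_force: [-14.5, 3.1, 11.4]
grip_width: -0.0001
```

```bash
python3 -m handwheel '[[[-0.02,0.0057,0,0,0,0,0],[-0.01,0.0028,0.01,0,0,0,0],[0,0,0.035,0,0,0,0],[0,0,0.04,0,0,0,0],[0.02,-0.0057,0.035,0,0,0,0],[0.015,-0.004,0.03,0,0,0,0],[0,0,0,0,0,0,0],[0,0,0,0,0,0,0]]]'
python3 se.py w7 0.012
python3 - <<'E'
import cv2
a=cv2.imread("pics/w7.png")[130:310,80:370];cv2.imwrite("pics/w7c.png",cv2.resize(a,None,fx=2.75,fy=2.75,interpolation=cv2.INTER_CUBIC))
E
```

```text
clock: 14.28
tcp_pos: [0.6124, 0.0204, 0.2554]
orientation: [0.431, 3.106, 0.002]
contact_force: [0.1, 0.7, -0.7]
grip_width: -0.0001
tcp [0.61241194 0.02042952 0.25537837] tooly deg 74.20540899191626 z [ 5.56518219e-03  4.43498924e-04 -9.99984416e-01] clock 14.2833 [-0.25  0.42  0.15  1.77 -0.08  0.95  1.23]
flat ((619.7739868164062, 17.527793884277344), (199.51443481445312, 40.949527740478516), 73.85604095458984) 0.020587896977511455
grip ((619.734375, 18.270822525024414), (29.37126350402832, 20.661231994628906), 73.39108276367188) 761 0.06049038490238029
```

View pics/w7c.png

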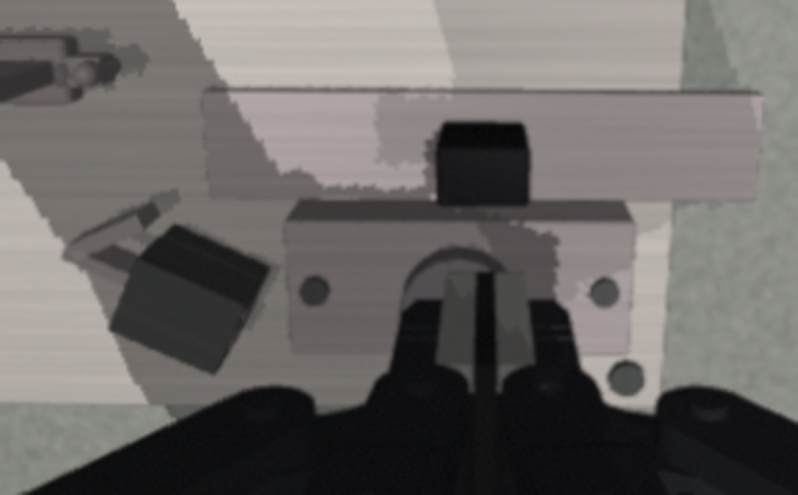

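The straightedge lies flush and parallel against the face, with no light gap along crop row 200. Moving on to the lug.

```bash
python3 -m handwheel '[[[-0.022,-0.026,0,0,0,0,0],[-0.022,-0.026,0,0,0,0,0],[-0.022,-0.026,0,0,0,0,0],[-0.022,-0.026,0,0,0,0,0],[-0.022,-0.026,0,0,0,0,0],[0,0,0,0,0,0,0],[0,0,0,0,0,0,0],[0,0,0,0,0,0,0]]]'
cat > lug.py <<'E'
from w import *
a=np.radians(-15.9);ex=np.array([np.cos(a),np.sin(a)]);ey=np.array([-ex[1],ex[0]]);O=np.array([.5888,-.0928])
L=P[...,:2]-O; lx=L@ex*1e3; ly=L@ey*1e3
s=(d>0)&(P[...,2]>.088)&(P[...,2]<.1)&(abs(lx)<90)&(ly<20)&(ly>-120)
print("lug top local",cv2.minAreaRect(np.stack([lx[s],ly[s]],-1).astype(np.float32)),s.sum())
t=(o["tcp_pos"][:2]-O); print("tcp local",t@ex*1e3,t@ey*1e3)
E
python3 lug.py w8
```

```text
clock: 15.05
tcp_pos: [0.5002, -0.1084, 0.2522]
orientation: [-0.429, -3.111, -0.001]
contact_force: [0.4, 0.1, 0.2]
grip_width: 0.0002
tcp [ 0.5001541  -0.10838721  0.25220631] tooly deg 74.27890848164301 z [-1.45831382e-03  5.97750541e-04 -9.99998758e-01] clock 15.05 [-0.07  0.27  0.2   2.   -0.07  0.87  1.46]
lug top local ((0.0, 0.0), (0.0, 0.0), 0.0) 0
tcp local -80.98416625499256 -39.276229841428965
```

View pics/w8.png

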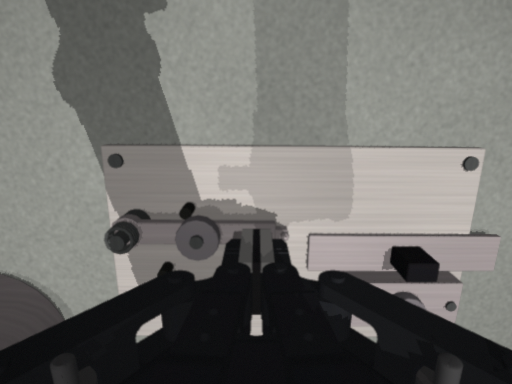

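```bash
python3 -m handwheel '[[[0,0,-0.03,0,0,0,0],[0,0,-0.035,0,0,0,0],[0,0,-0.03,0,0,0,0],[0,0,-0.02,0,0,0,0],[0.01,-0.0028,-0.003,0,0,0,0],[0.01,-0.0028,0,0,0,0,0],[0.006,-0.0017,0,0,0,0,0],[0,0,0,0,0,0,0],[0,0,0,0,0,0,0]]]'
python3 lug.py w9
```

```text
clock: 15.85
tcp_pos: [0.5281, -0.1166, 0.1365]
orientation: [0.43, 3.109, 0.0]
contact_force: [-0.5, 0.4, 0.0]
grip_width: -0.0003
tcp [ 0.52814897 -0.11657345  0.13648298] tooly deg 74.26315687131694 z [ 2.93698749e-03 -2.73127739e-04 -9.99995650e-01] clock 15.85 [-0.03  0.49  0.16  2.02 -0.13  0.64  1.51]
lug top local ((-48.2363166809082, -35.72819519042969), (37.29374694824219, 25.279130935668945), 19.23396873474121) 855
tcp local -51.81764122750951 -39.47981718342646
```

View pics/w9.png

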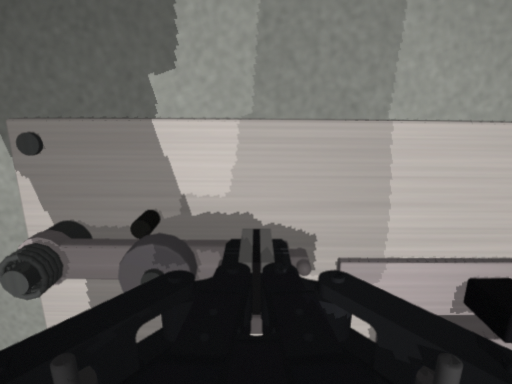

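```bash
python3 -m handwheel '[[[0.0065,-0.0019,0,0,0,0,0],[0.0058,-0.0015,0,0,0,-0.05,0],[0.0058,-0.0015,0,0,0,-0.05,0],[0.0058,-0.0015,0,0,0,-0.05,0],[0.0058,-0.0015,0,0,0,-0.05,0],[0,0,0,0,0,0,0],[0,0,0,0,0,0,0]]]'
python3 - <<'E'
from h import *
import sys
a=np.radians(-15.9);ex=np.array([np.cos(a),np.sin(a)]);ey=np.array([-ex[1],ex[0]]);O=np.array([.5888,-.0928])
o=r.get_obs();R=Ro.from_rotvec(o["orientation"]).as_matrix();y=R[:2,1];ang=np.degrees(np.arctan2(y[1],y[0]));t=o["tcp_pos"][:2]-O
lx,ly=t@ex+.030,t@ey+.16
rr=np.hypot(lx,ly);print("tool turn",np.radians(74.1-ang),"rel hinge",lx,ly,"theta est",np.arctan2(lx,ly)+np.arcsin(.015/rr),"F",o["contact_force"])
E
```

```text
clock: 16.48
tcp_pos: [0.5548, -0.1235, 0.1353]
orientation: [-0.738, -3.05, -0.001]
contact_force: [-6.6, 2.7, 6.8]
grip_width: 0.0001
tool turn 0.1971871273208674 rel hinge 0.005772652890242792 0.12112632458747369 theta est 0.1716369860125868 F [-6.58436554  2.74873761  6.82563203]
```

```bash
cat > st.py <<'E'
from h import *
a=np.radians(-15.9);ex=np.array([np.cos(a),np.sin(a)]);ey=np.array([-ex[1],ex[0]]);O=np.array([.5888,-.0928])
o=r.get_obs();R=Ro.from_rotvec(o["orientation"]).as_matrix();y=R[:2,1];ang=np.degrees(np.arctan2(y[1],y[0]));t=o["tcp_pos"][:2]-O
lx,ly=t@ex+.030,t@ey+.16
rr=np.hypot(lx,ly);print("tool turn",np.radians(74.1-ang),"rel hinge",lx,ly,"theta est",np.arctan2(lx,ly)+np.arcsin(.015/rr),"F",o["contact_force"])
E
python3 -m handwheel '[[[0.0054,-0.0026,0,0,0,-0.05,0],[0.0054,-0.0026,0,0,0,-0.05,0],[0.0054,-0.0026,0,0,0,-0.05,0],[0.0054,-0.0026,0,0,0,-0.05,0],[0,0,0,0,0,0,0],[0,0,0,0,0,0,0]]]'
python3 st.py
python3 -m handwheel '[[[0.0049,-0.0036,0,0,0,-0.05,0],[0.0049,-0.0036,0,0,0,-0.05,0],[0.0049,-0.0036,0,0,0,-0.05,0],[0,0,0,0,0,0,0],[0,0,0,0,0,0,0]]]'
python3 st.py
```

```text
clock: 16.98
tcp_pos: [0.5762, -0.1331, 0.1351]
orientation: [-1.037, -2.96, -0.002]
contact_force: [-7.2, 5.1, 5.5]
grip_width: 0.0001
tool turn 0.3964710443826073 rel hinge 0.028903753793192773 0.11782661589097812 theta est 0.3645145243903781 F [-7.20223415  5.05652548  5.50248589]
clock: 17.4
tcp_pos: [0.5908, -0.1424, 0.1346]
orientation: [-1.254, -2.873, -0.003]
contact_force: [-7.4, 8.4, 2.5]
grip_width: 0.0002
tool turn 0.5454397653961958 rel hinge 0.04547813597018113 0.11278491548013848 theta est 0.5069480765557606 F [-7.37285821  8.36928938  2.46312188]
```

```bash
python3 -m handwheel '[[[0.0046,-0.004,0,0,0,-0.05,0],[0.0035,-0.0032,0,0,0,-0.035,0],[0,0,0,0,0,0,0],[0,0,0,0,0,0,0],[0,0,0,0,0,0,0]]]'
python3 st.py; python3 w.py w10
python3 - <<'E'
from h import *
for n in("scene","top"):
    im,d,P,c=cloud(n); np.savez(f"/tmp/{n}10.npz",im=im,d=d,P=P)
    a=im[90:290,150:420] if n=="scene" else im[110:250,170:350]
    cv2.imwrite(f"pics/{n}10.png",cv2.resize(a[:,:,::-1],None,fx=2.9 if n=="scene" else 4,fy=2.9 if n=="scene" else 4,interpolation=cv2.INTER_CUBIC))
E
```

```text
clock: 17.82
tcp_pos: [0.5988, -0.1492, 0.1346]
orientation: [-1.374, -2.817, -0.004]
contact_force: [-5.9, 8.0, 3.3]
grip_width: 0.0
tool turn 0.629899857178906 rel hinge 0.05509685715414618 0.10849833045799082 theta est 0.5934605408089287 F [-5.87266429  8.04623606  3.27053002]
tcp [ 0.59882733 -0.1492068   0.13457948] tooly deg 38.009396667755354 z [-0.0056621   0.00529372 -0.99996996] clock 17.8167 [-0.09  0.61  0.33  1.84 -0.28  0.75  1.05]
```

View pics/w10.png

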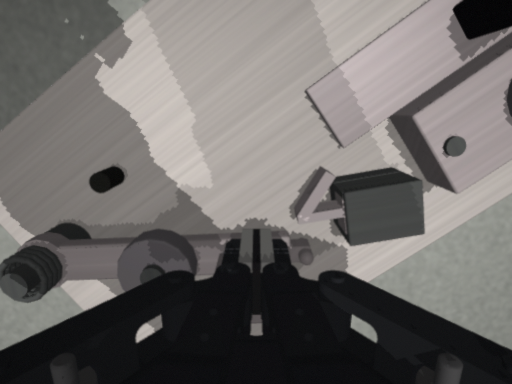

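View pics/scene10.png

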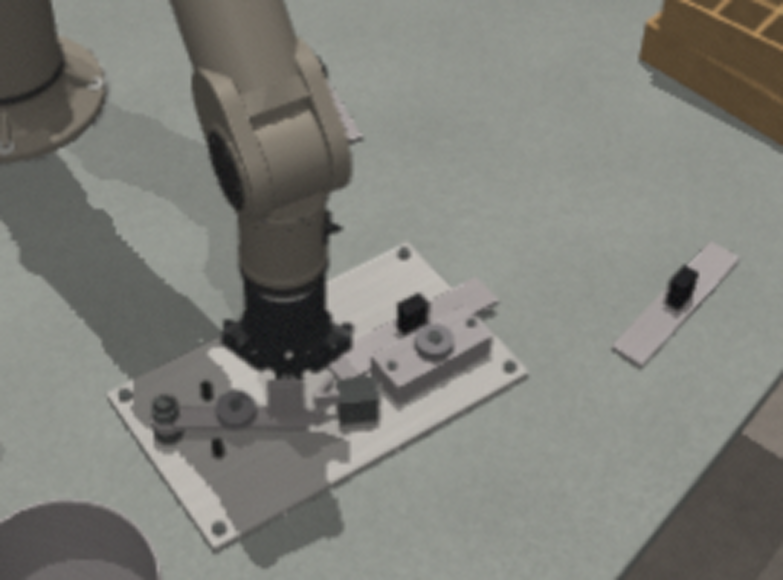

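View pics/top10.png

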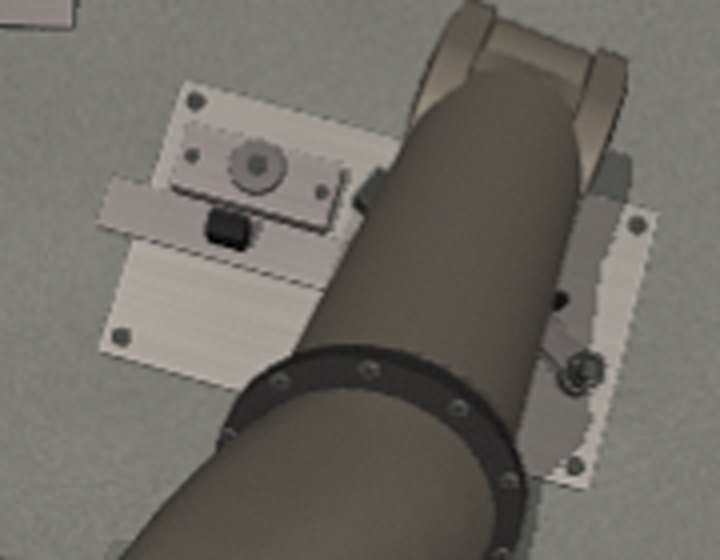

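```bash
python3 - <<'E'
from plate import *
a=np.radians(-15.9);ex=np.array([np.cos(a),np.sin(a)]);ey=np.array([-ex[1],ex[0]]);O=np.array([.5888,-.0928])
g=cv2.cvtColor(im,cv2.COLOR_RGB2GRAY).astype(float)
# roller top centre & pivot via depth
for nm,(u,v,z) in dict(nose=(306,257,.048),rollerpin=(152,273,.062),stopA=(107,180,.02)).items():
    p=onz(np.array([[u,v]],float),z)[0]; L=p[:2]-O; print(nm,P[v,u],"local",L@ex*1e3,L@ey*1e3)
    rel=np.array([L@ex+.03,L@ey+.16]); print("   from hinge: r",np.hypot(*rel),"theta",np.arctan2(*rel))
# top bar front edge
q=[]
for c in list(range(70,115,3))+list(range(200,225,3)):
    s=np.abs(np.diff(g[225:248,c])); q.append((c,225.5+np.argmax(s)))
print(q)
A=onz(np.array(q),.042)[:,:2]; l=cv2.fitLine(A.astype(np.float32),cv2.DIST_HUBER,0,.001,.001).ravel(); dvec=l[:2]*np.sign(l[1]); print("bar edge theta",np.arctan2(dvec@ex,dvec@ey))
E
python3 - <<'E'
import cv2
a=cv2.imread("pics/w10.png")[120:300,200:460];cv2.imwrite("pics/w10c.png",cv2.resize(a,None,fx=3,fy=3,interpolation=cv2.INTER_CUBIC))
E
```

```text
nose [ 0.62533281 -0.14179656  0.04970381] local 49.295888870105045 -37.37182735793627
   from hinge: r 0.1460325536215533 theta 0.5740072961984619
rollerpin [ 0.56492055 -0.19236499  0.06232051] local 4.277693846038878 -102.49709989350715
   from hinge: r 0.06694433371137595 theta 0.5375496784364682
stopA [ 0.5153037  -0.17873986  0.03376084] local -48.70078201509513 -109.94212648347009
   from hinge: r 0.053436971742165676 theta -0.3575279913059073
[(70, np.float64(239.5)), (73, np.float64(239.5)), (76, np.float64(238.5)), (79, np.float64(225.5)), (82, np.float64(227.5)), (85, np.float64(238.5)), (88, np.float64(232.5)), (91, np.float64(237.5)), (94, np.float64(238.5)), (97, np.float64(238.5)), (100, np.float64(237.5)), (103, np.float64(237.5)), (106, np.float64(237.5)), (109, np.float64(237.5)), (112, np.float64(237.5)), (200, np.float64(233.5)), (203, np.float64(233.5)), (206, np.float64(233.5)), (209, np.float64(233.5)), (212, np.float64(233.5)), (215, np.float64(225.5)), (218, np.float64(227.5)), (221, np.float64(229.5)), (224, np.float64(227.5))]
bar edge theta 0.5754215920643244
```

View pics/w10c.png

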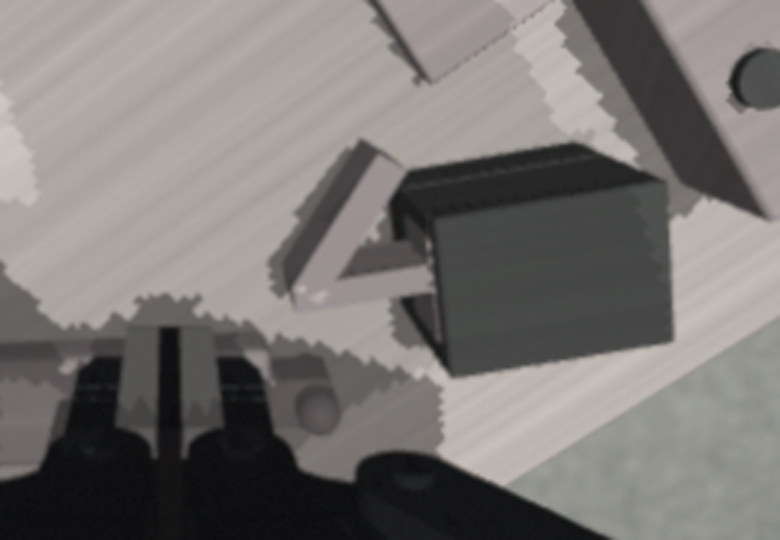

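The arm is at about 0.575–0.59 rad, the nose pin is past the pawl tooth with a visible gap, and the pawl is out. Last stability check, then hand in.

```bash
python3 -m handwheel '[[[0,0,0,0,0,0,0],[0,0,0,0,0,0,0],[0,0,0,0,0,0,0],[0,0,0,0,0,0,0],[0,0,0,0,0,0,0],[0,0,0,0,0,0,0]]]'
python3 st.py
python3 - <<'E'
from h import *
im,d,P,c=cloud("top")
for m in r.masks_of("straightedge","top"):
    Q=P[m["pixels"]&(d>0)]; fl=Q[abs(Q[:,2]-.02)<.006]
    if len(fl)>100: print(m["at"],cv2.minAreaRect(fl[:,:2].astype(np.float32)*1000))
print(r.hand_in())
E
```

```text
clock: 18.47
tcp_pos: [0.5987, -0.1491, 0.1346]
orientation: [-1.374, -2.817, -0.004]
contact_force: [-5.7, 7.9, 3.5]
grip_width: -0.0
tool turn 0.6297808013243167 rel hinge 0.054992612992471476 0.10855125934988309 theta est 0.5924997286498249 F [-5.70811442  7.88358256  3.45249201]
[224.7, 168.8] ((622.134521484375, 22.763206481933594), (184.75775146484375, 40.40232849121094), 74.00679779052734)
the job is handed in; nothing more can be done
None
```

The job is done and handed in at about 18.5 s of the 54 s allowed.

**Straightedge:** I took the leftmost of the three look-alikes and laid it on the bed plate, about 5 mm left of the block's middle. I pushed it against the idler block's front face, let go, then seated it with a light nudge of about 15 N on its grip.
- **Flushness:** the gap measured 0.1–0.7 mm before the nudge, which is within the measuring error. After it I checked only by eye, and the pictures show no gap.
- **Angle:** the last top view puts it at 74.0°, against about 74° for the plate. That view was partly hidden by the arm, so its length came out at 185 mm instead of 200 mm.

**Tensioner:** I pushed the lug round its arc with closed fingers, past the click, and kept holding it there.
- **Arm angle:** three estimates (tool position, nose pin, bar edge) give 0.575–0.59 rad. A rougher one from the roller pin gives 0.54 rad. All are above the 0.51 rad needed.
- **Pawl:** the wrist picture shows it out, with the nose pin past its tooth and a visible gap.
- **Hold:** about 10 N and steady over the last half second.

**Pot and bottle:** I never went near either of them.

**Disagreement:** the wrist camera put the block face about 1.5 mm nearer the robot than the plate estimate did. That is within the calibration error. I used the contact force, not the nominal position, to judge when the straightedge was seated.

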